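# Push the nozzle tray up the ramp and dock it against the buffer

## Task

Line the nozzle tray up with the loading dock and push it, by its orange plate, up the ramp and over the raised lip until it drops onto the deck behind. Keep pushing gently until its nose squeezes the rubber buffer of the end stop in by about 3 to 4 mm (never more than 6 mm), hold it there for a second, then let go so that the tray stays resting against the buffer. Slide the tray, do not lift it, do not bear down hard on the dock, and leave the other things on the bench alone.

Things in the scene. Friction and masses are not known exactly. Their poses are not given: they have to be found in the camera images.
- tray: loose aluminium nozzle tray, 0.65 kg (some 20 % more or less); base 100 x 76 x 14 mm; origin at the centre of its underside; its own +x points to its nose (front), z up. Three upright nozzles fixed in a row across it, 26 mm ahead of the origin, reach 62 mm above the underside; between them and the orange plate at the rear end it is clear
- plate (a point): centre of the upright orange plate across the tray's rear end, 28 mm above the underside, 45 mm behind the origin. 10 mm thick (along x), 46 wide (along y), from 14 to 42 mm above the underside; rear face flush with the base's. Grip it across its thickness from above, or push on its rear face: fingers cling to it and jam unless they rise with it, 14 mm in all by the lip
- nose (a point): front face of the bare metal nose plate across the tray's front end, 28 mm above the tray's underside, 50 mm ahead of its origin; axes as the tray's. 56 mm wide, to 42 mm above the underside. This face meets the buffer
- dock: loading dock fixed to the bench; the tray goes in along its own +x; origin on the bench top under the lip's middle. Ramp: from bench level at x = -94 mm to 14 mm high at x = -3 mm. Blue side rails 30 mm high, 81 mm apart inside, from x = -60 mm on; before that they flare into a funnel, some 115 mm wide at x = -104 mm
- lip (a point): top of the raised lip, a round steel bar across the dock, 10 mm thick, 14 mm above the bench; axes as the dock's. Behind it (+x) a flat deck 9 mm above the bench reaches 200 mm past the lip. The tray has dropped behind the lip once its origin is more than 55 mm past it (dock x)
- buffer (a joint): squeeze of the end stop's black rubber buffer (24 mm round, centred, 37 mm above the bench), m: 0 free, grows along dock +x; spring 2.5 N/mm on top of the tray's sliding friction of 2 to 6 N; solid at 8 mm. The grey stop is clamped anywhere along the deck, unreported: the buffer's free face is 113 to 135 mm past the lip, so the dropped tray slides 8 to 30 mm more to meet it: feel for it
- tape: bystander: roll of black tape lying flat, 58 mm across, 19 high; origin at the centre of its underside
- grease: bystander: blue and white grease tin, 68 mm across, 34 high; origin at the centre of its underside
- nut: bystander: silver union nut, 24 mm across, 20 high; origin at the centre of its underside
- screwdriver: bystander: black-handled screwdriver, 200 mm long, 31 high; origin at the centre of its underside
- small_spanner: bystander: small silver combination spanner, 164 mm long, 7 high; origin at the centre of its underside
Things that resemble listed ones, but are neither listed nor needed, are in the scene too. There is more than one size of the tray; the job needs the largest.

How it is judged:
By the outcome, as a careful person would: the job done as asked, in the order asked, and still so for the second after the job is handed in, with the robot touching nothing.
It also fails if it takes over 72 s, if anything falls off the work surface, if the arm or the gripper's body presses on something with over 40 N, if the wrist force passes 120 N, or if a joint passes its speed limit or range.

## Robot

A 6-joint arm with a two-finger parallel gripper is mounted at the origin on a cart in front of the work surface, level with it; the furniture and walls round the work are solid. World frame = base frame: x ahead of the robot, y to its left, z up, the work surface at z = 0. Lengths are in m, angles in rad, forces in N, time in s.
With the tool pointing down it reaches from about 0.3 to 0.875 m from the base axis. Payload 6.4 kg.
Tool frame: the origin (TCP) lies between the finger pads; the fingertips stand tip_extent ahead of it and the grasp point (between the pads) lies 5 mm behind it (tip_extent is the distance from the TCP to the fingertips, in m); z points along the fingers, y is the direction in which the jaws open and shut (so a half turn about z gives the same grasp; the last joint's range is limited). The gripper opens to 85 mm and grips with 20 to 120 N. Pads are 22 mm wide; open, the fingers measure 114 mm over their backs; the gripper's body (76 mm by 85 mm) begins 54 mm behind the grasp point. The pads swing forward as they close: fully open they stand 13 mm farther back than shut.
Start: joints at [0.969, 0.181, 1.607, -0, 1.354, -0.206], TCP at [0.222, 0.531, 0.216] pointing down, gripper open.
Joint ranges: [-2.99, 2.99], [-0.89, 2.07], [0.3, 2.58], [-1.14, 4.28], [0, 2.63], [-3.12, 3.12]. Speed limits (rad/s): [2.57, 2.57, 3.01, 3.14, 3.14, 3.14].

## Interface

Orientations are given as a unit quaternion [w, x, y, z].
In Python, from bench import * gives the robot as it stands.
- The arm moves only by the shell command python3 -m jog 'ROWS'. ROWS is JSON, a list of rows, each a list of 3 entries, a list of its own where there are three numbers: the shift along the tool's x, y, z in mm, then the turn, a rotation vector about the tool's x, y, z in rad, then the opening, from 0 (shut) to 1 (fully open). A call has 1 to 20 rows; each row is the pose to reach, as a shift and turn from the pose measured when the call began, along the tool's axes at that moment; what a row does not reach only later rows make up. A row lasts 1/12 s, in which the tool goes at most 41.7 mm and 7.16 degrees, less where a joint would pass 70% of its speed; a pose out of reach is approached as far as the arm can. A call with a gripper value outside its range is refused whole. The fingers move at their own pace and stop on an object; the grip force is fixed at half the most. Time passes only in rows, so rows that repeat a pose let the fingers close. It gives the time, the measured TCP pose, the force and the opening at its end, in the units of the state.
- get_obs(): the state, without advancing time (a new reading comes with each control period).
- camera(name): name is "scene" or "side" or "wrist"; returns (picture, depth): 480x640x3 uint8, red, green, blue; 480x640 float32, m along the optical axis (not along the pixel's ray), 0 where there is no reading.
- get_calibration(name): a dict with "fx", "fy", "cx", "cy" (pixels), "world_from_camera" (4x4, takes a point from camera to world coordinates). Camera axes: x right, y down, z forward; pixel columns grow to the right and rows downward; lengths in m; the calibration is good to about 2 mm. The wrist camera is an equidistant fisheye: a pixel r from the principal point sees the ray r / f radians off the axis. A picture is of the moment at which its call begins: read the wrist's pose just before it. get_calibration takes no time and is no camera call; for the wrist camera it gives the pose at the moment of the call.
- hand_in(): hands the job in, once; it reports no verdict.
The state is a dict: "time_s": time; "q": joint angles; "dq": joint speeds; "joint_efforts": joint torques, N m; "eef_pos": TCP position; "eef_rot": TCP orientation; "wrist_force": force on the tool from outside, world axes, zero at the start; "torque": the same for the moment, N m; "opening": opening from 0.0 (shut) to 1.0 (fully open).
Only numpy, scipy, OpenCV 4.12 (cv2) and the standard library are available. Lean on these libraries where they do the work, as an engineer would, in place of code of your own. Each camera call takes 0.05 s, during which the arm holds its last target.

## Working session

There is one attempt and no reset: what is moved stays moved. The work goes in short steps, Python scripts to look and compute and a shell command to move; the robot and the scene stay as the last step left them, time stands still between calls to the robot, and variables do not carry over. Pictures are saved under pics/ and viewed, and the job is handed in when it is done.

```bash
ls; mkdir -p pics; python3 - <<'E'
from bench import *
import cv2,numpy as np
o=get_obs();print(o)
for n in("scene","side","wrist"):
    c=get_calibration(n);print(n,c)
    p,d=camera(n);cv2.imwrite(f"pics/{n}0.png",p[:,:,::-1]);np.save(f"pics/{n}0d.npy",d)
E
```

```text
pics
{'time_s': 0.0, 'q': array([ 9.68710811e-01,  1.81518547e-01,  1.60805347e+00, -2.03135685e-05,
        1.35383072e+00, -2.06270940e-01]), 'dq': array([ 0.00062418,  0.00090221,  0.00028485, -0.00131524, -0.00019043,
        0.00080046]), 'joint_efforts': array([ 2.98354171e-03, -4.44870651e+01, -3.51348281e+01,  1.03977693e-04,
        9.03252047e-03,  3.93091545e-05]), 'eef_pos': array([0.22131819, 0.53003889, 0.21557488]), 'eef_rot': array([-3.46802286e-04,  1.96615667e-01,  9.80480219e-01, -8.36019137e-04]), 'wrist_force': array([ 0.70830336, -0.12351629, -0.04326665]), 'torque': array([-0.03097067,  0.00282624,  0.01519731]), 'opening': 0.9998059766176529}
scene {'fx': 544.7325839113427, 'fy': 544.7325839113427, 'cx': 320.00553563718404, 'cy': 243.4060069749263, 'world_from_camera': array([[ 0.64884978, -0.51362406,  0.56141276, -0.05432943],
       [-0.76074635, -0.42227689,  0.49289676, -0.53391769],
       [-0.016092  , -0.74690866, -0.6647319 ,  0.84880838],
       [ 0.        ,  0.        ,  0.        ,  1.        ]])}
side {'fx': 529.7323954299044, 'fy': 529.7323954299044, 'cx': 324.6333438379699, 'cy': 238.77295300854283, 'world_from_camera': array([[ 0.19544905,  0.87046165, -0.45177006,  1.26437423],
       [ 0.98061166, -0.18010865,  0.07721173, -0.06784908],
       [-0.01415785, -0.45810195, -0.8887869 ,  1.36157597],
       [ 0.        ,  0.        ,  0.        ,  1.        ]])}
wrist {'fx': 371.64829954431775, 'fy': 371.64829954431775, 'cx': 318.2659886524989, 'cy': 244.47441860371072, 'world_from_camera': array([[ 0.38615088,  0.87792323,  0.28308711,  0.14814016],
       [ 0.92243439, -0.36701217, -0.12007026,  0.56097117],
       [-0.00151605,  0.30749452, -0.95154864,  0.37347208],
       [ 0.        ,  0.        ,  0.        ,  1.        ]])}
```

View pics/scene0.png

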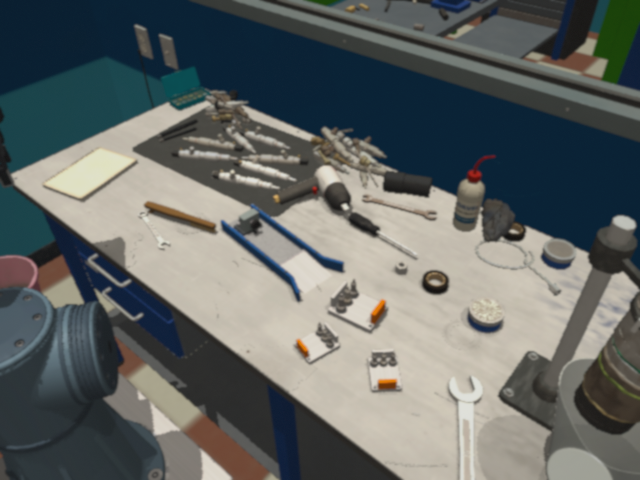

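View pics/side0.png

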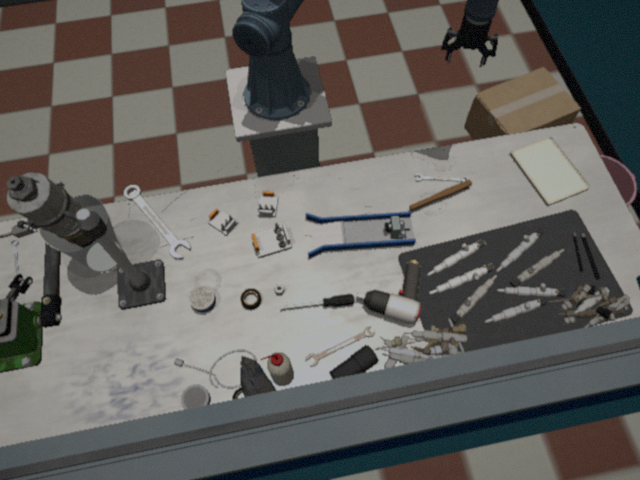

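View pics/wrist0.png

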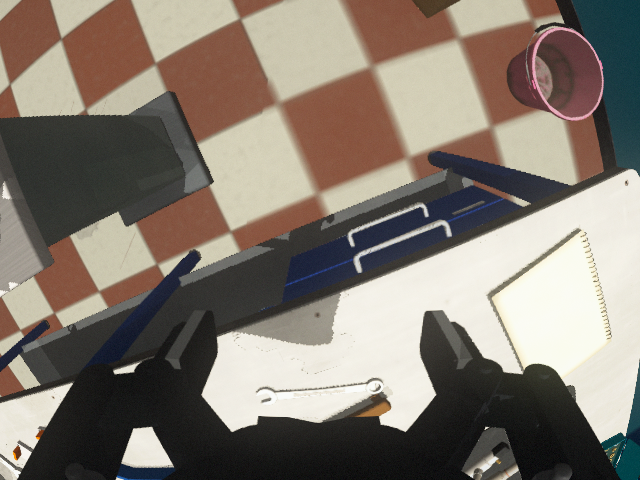

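```bash
cat >h.py <<'E'
from bench import *
import cv2,numpy as np
def ray(c,u,v):
    M=c["world_from_camera"];d=np.array([(u-c["cx"])/c["fx"],(v-c["cy"])/c["fy"],1.0]);return M[:3,3],M[:3,:3]@d
def onplane(c,u,v,z):
    o,d=ray(c,u,v);return o+d*(z-o[2])/d[2]
def cloud(c,D):
    v,u=np.indices(D.shape);P=np.stack([(u-c["cx"])/c["fx"]*D,(v-c["cy"])/c["fy"]*D,D],-1)
    return P@c["world_from_camera"][:3,:3].T+c["world_from_camera"][:3,3]
E
python3 - <<'E'
from h import *
for n,(x0,y0,x1,y1) in {"side":(190,170,430,350),"scene":(210,190,450,400)}.items():
    p=cv2.imread(f"pics/{n}0.png");q=cv2.resize(p[y0:y1,x0:x1],None,fx=3.3,fy=2.85 if n=="scene" else 3.3,interpolation=cv2.INTER_CUBIC);cv2.imwrite(f"pics/{n}0c.png",q)
    D=np.load(f"pics/{n}0d.npy");c=get_calibration(n);W=cloud(c,D)
    hsv=cv2.cvtColor(p,cv2.COLOR_BGR2HSV)
    for nm,m in {"orange":cv2.inRange(hsv,(5,150,120),(20,255,255)),"blue":cv2.inRange(hsv,(100,120,50),(125,255,255))}.items():
        k,l,s,ce=cv2.connectedComponentsWithStats(m)
        for i in range(1,k):
            if s[i,4]<15: continue
            w=W[(l==i)&(D>0)]
            if len(w) and np.median(w[:,2])>-.05 and np.median(w[:,2])<.1: print(n,nm,s[i],ce[i].round(1),np.median(w,0).round(4),w.min(0).round(3),w.max(0).round(3))
E
```

```text
side orange [264 192   9   2  16] [268.4 192.4] [ 0.4012 -0.0851  0.0289] [ 0.398 -0.098  0.022] [ 0.406 -0.075  0.036]
side orange [210 210   7   7  15] [212.6 213.1] [ 0.4365 -0.2572  0.0289] [ 0.431 -0.264  0.024] [ 0.446 -0.243  0.037]
side orange [253 235   5  13  28] [254.8 241.5] [ 0.562  -0.1467  0.0409] [ 0.54  -0.15   0.034] [ 0.578 -0.142  0.048]
side blue [353 212  58   7 123] [380.2 215.2] [0.5432 0.2209 0.0266] [0.53  0.142 0.015] [0.555 0.308 0.034]
side blue [307 214  45   7  94] [328.2 217.7] [0.5237 0.0692 0.0263] [0.499 0.013 0.016] [0.534 0.136 0.036]
side blue [309 240 106  15 262] [363.3 244.4] [0.6247 0.154  0.0267] [ 0.606 -0.004  0.013] [0.644 0.294 0.036]
scene orange [147 204  66  22 134] [175.8 213.2] [0.5003 0.428  0.0257] [0.477 0.32  0.022] [0.53  0.508 0.03 ]
scene orange [372 300  13  17  96] [378.  308.3] [ 0.5537 -0.1476  0.042 ] [ 0.533 -0.153  0.033] [ 0.578 -0.14   0.047]
scene orange [297 340  10  13  60] [301.7 346. ] [ 0.3971 -0.087   0.0293] [ 0.392 -0.101  0.02 ] [ 0.403 -0.071  0.033]
scene orange [379 380  17   4  67] [386.9 381.5] [ 0.4345 -0.2539  0.0297] [ 0.424 -0.266  0.024] [ 0.446 -0.242  0.033]
scene blue [ 6 47 10 10 31] [11.2 51.8] [0.6962 1.6197 0.0626] [0.678 1.609 0.042] [0.714 1.632 0.077]
scene blue [259 211  83  59 504] [302.7 244.1] [0.6148 0.1021 0.0238] [ 0.602 -0.003  0.006] [0.638 0.264 0.034]
scene blue [222 222  77  77 589] [260.5 255.5] [0.5298 0.1568 0.0232] [0.491 0.011 0.007] [0.55  0.304 0.034]
scene blue [543 256  26  12  97] [554.9 263.5] [ 0.9261 -0.3567  0.0135] [ 0.92  -0.379  0.006] [ 0.941 -0.326  0.02 ]
scene blue [470 320  28  11  99] [482.9 327.2] [ 0.6643 -0.3214  0.0122] [ 0.659 -0.341  0.005] [ 0.685 -0.292  0.02 ]
```

View pics/side0c.png

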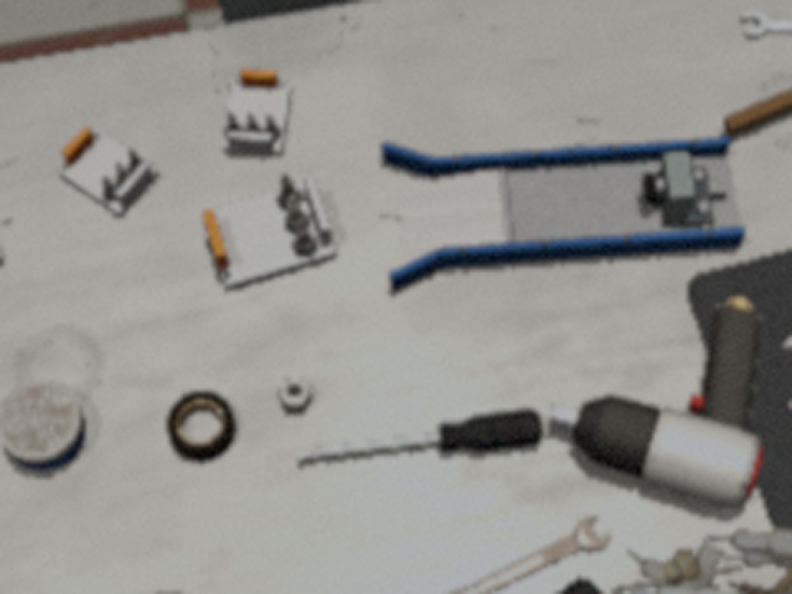

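View pics/scene0c.png

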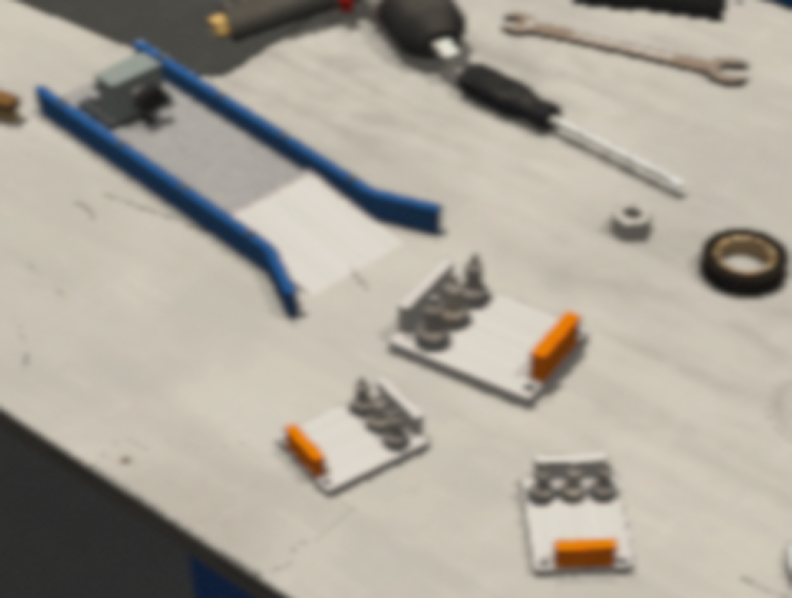

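```bash
python3 - <<'E'
from h import *
for n in("side","scene"):
    p=cv2.imread(f"pics/{n}0.png");D=np.load(f"pics/{n}0d.npy");c=get_calibration(n);W=cloud(c,D)
    hsv=cv2.cvtColor(p,cv2.COLOR_BGR2HSV);m=(cv2.inRange(hsv,(100,120,50),(125,255,255))>0)&(D>0)&(W[...,2]>.02)&(W[...,2]<.036)&(W[...,1]>.06)&(W[...,1]<.31)
    if n=="scene":m&=W[...,2]>.027
    w=W[m];L=[]
    for s in(w[w[:,0]<.58],w[(w[:,0]>.58)&(w[:,0]<.66)]):
        f=np.polyfit(s[:,1],s[:,0],1);L.append(f);print(n,len(s),f,"x at y=.1,.3",np.polyval(f,[.1,.3]).round(4),"yend",s[:,1].max(), s[:,2].mean())
    # tray
    m=(D>0)&(W[...,2]>.006)&(W[...,2]<.07)&(W[...,0]>.5)&(W[...,0]<.63)&(W[...,1]>-.17)&(W[...,1]<-.01)&~(cv2.inRange(hsv,(100,120,50),(125,255,255))>0)
    w=W[m];print(len(w),"tray z",np.percentile(w[:,2],[5,50,95,99]))
    t=w[(w[:,2]<.022)];r=cv2.minAreaRect(t[:,:2].astype(np.float32));print("base",r)
    t=w[(w[:,2]<.08)];print("all",cv2.minAreaRect(t[:,:2].astype(np.float32)))
    o=(cv2.inRange(hsv,(5,150,120),(20,255,255))>0)&m;t=W[o];q=np.linalg.svd(t[:,:2]-t[:,:2].mean(0))[2][0];print("plate",t.mean(0),q,np.degrees(np.arctan2(q[1],q[0])))
print("lip",[onplane(get_calibration("side"),u,v,.012).round(4) for u,v in((342.4,223),(344,242.7))])
E
```

```text
side 161 [0.12818457 0.51454013] x at y=.1,.3 [0.5274 0.553 ] yend 0.3077692314683605 0.026821723640630388
side 183 [0.12878045 0.60414301] x at y=.1,.3 [0.617  0.6428] yend 0.29351497007763155 0.027125922177949797
896 tray z [0.00827241 0.01498929 0.04583878 0.0560432 ]
base ((0.5562542080879211, -0.09356853365898132), (0.10987647622823715, 0.15937578678131104), 13.865118980407715)
all ((0.5562542080879211, -0.09356853365898132), (0.10987647622823715, 0.15937578678131104), 13.865118980407715)
plate [ 0.56200826 -0.14655919  0.04131961] [0.9948983  0.10088294] 5.790016156272599
scene 165 [0.13109636 0.50991383] x at y=.1,.3 [0.523  0.5492] yend 0.3030102624055506 0.029419621408014733
scene 130 [0.13277565 0.59891065] x at y=.1,.3 [0.6122 0.6387] yend 0.29480616804595317 0.029488698591330003
1726 tray z [0.00998321 0.0156221  0.0462989  0.05610785]
base ((0.5515739917755127, -0.10220092535018921), (0.08062990754842758, 0.10033822059631348), 6.702448844909668)
all ((0.550776481628418, -0.10177677869796753), (0.08106248825788498, 0.10129113495349884), 7.847484111785889)
plate [ 0.55403712 -0.14748218  0.0415521 ] [-0.99182946 -0.12757087] -172.67075538970747
lip [array([0.5382, 0.1101, 0.012 ]), array([0.602 , 0.1011, 0.012 ])]
```

```bash
python3 - <<'E'
import bench;print([ (k,getattr(bench,k)) for k in dir(bench) if not k.startswith('_')])
E
python3 -m jog --help | head -20
```

```text
[('MotionError', <class 'bench.MotionError'>), ('camera', <function make.<locals>.drawn_camera at 0x7f2a751f80e0>), ('get_calibration', <function make.<locals>.<lambda> at 0x7f2a751f8680>), ('get_obs', <function make.<locals>.<lambda> at 0x7f2a751f85e0>), ('hand_in', <function connect.<locals>.done at 0x7f2a7516b740>), ('tip_extent', 0.014)]invalid input: not JSON, or not a number
```

```bash
python3 -m jog '[[[-100,-80,0],[0,0,-0.1],1],[[-200,-160,0],[0,0,-0.2],1],[[-300,-240,0],[0,0,-0.3],1],[[-400,-320,0],[0,0,-0.4],1],[[-548,-443,0],[0,0,-0.45],1],[[-548,-443,0],[0,0,-0.45],1],[[-548,-443,0],[0,0,-0.45],1],[[-548,-443,0],[0,0,-0.45],1],[[-548,-443,0],[0,0,-0.45],1],[[-548,-443,0],[0,0,-0.45],1],[[-548,-443,0],[0,0,-0.45],1],[[-548,-443,0],[0,0,-0.45],1],[[-548,-443,0],[0,0,-0.45],1],[[-548,-443,0],[0,0,-0.45],1],[[-548,-443,0],[0,0,-0.45],1],[[-548,-443,0],[0,0,-0.45],1],[[-548,-443,0],[0,0,-0.45],1],[[-548,-443,0],[0,0,-0.45],1],[[-548,-443,0],[0,0,-0.45],1],[[-548,-443,0],[0,0,-0.45],1]]'
python3 - <<'E'
from h import *
import pickle
o=get_obs();c=get_calibration("wrist");p,d=camera("wrist");cv2.imwrite("pics/wrist1.png",p[:,:,::-1]);np.save("pics/wrist1d.npy",d);pickle.dump((o,c),open("w1.pkl","wb"));print(o["eef_pos"],o["eef_rot"],o["dq"].round(3),c)
E
```

```text
time_s: 1.82
eef_pos: [0.5556, -0.0895, 0.2155]
eef_rot: [-0.001, -0.027, 1.0, -0.0]
wrist_force: [0.1, 0.3, 0.1]
opening: 1.003
[ 0.55564489 -0.08952435  0.21551668] [-1.14989223e-03 -2.68042363e-02  9.99640040e-01 -2.89736837e-05] [ 0.027 -0.021  0.015 -0.001  0.001 -0.002] {'fx': 371.64829954431775, 'fy': 371.64829954431775, 'cx': 318.2659886524989, 'cy': 244.47441860371072, 'world_from_camera': array([[-5.28995176e-02,  9.50825918e-01,  3.05174891e-01,
         4.76666478e-01],
       [ 9.98599814e-01,  5.04393257e-02,  1.59463651e-02,
        -9.34435658e-02],
       [-2.30598421e-04,  3.05591144e-01, -9.52162801e-01,
         3.73491959e-01],
       [ 0.00000000e+00,  0.00000000e+00,  0.00000000e+00,
         1.00000000e+00]])}
```

View pics/wrist1.png

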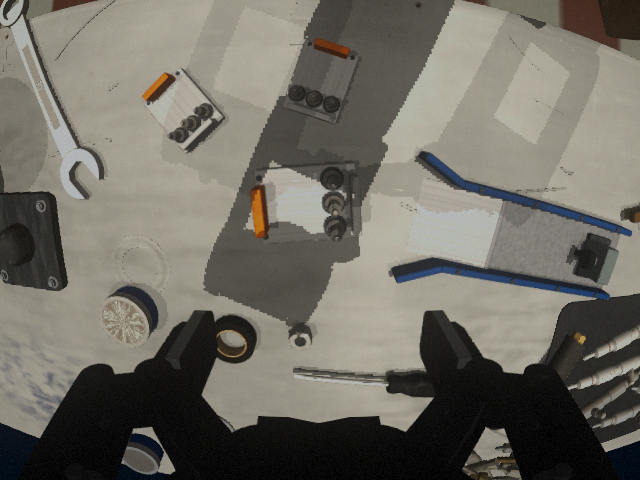

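```bash
cat >>h.py <<'E'
def wpt(c,uv):
    uv=np.array(uv,float).reshape(-1,1,2);K=np.array([[c["fx"],0,c["cx"]],[0,c["fy"],c["cy"]],[0,0,1]])
    n=cv2.fisheye.undistortPoints(uv,K,np.zeros(4)).reshape(-1,2)
    return np.c_[n,np.ones(len(n))]
def wplane(c,uv,z):
    d=wpt(c,uv)@c["world_from_camera"][:3,:3].T;o=c["world_from_camera"][:3,3]
    return o+d*((z-o[2])/d[:,2])[:,None]
def wcloud(c,D):
    v,u=np.indices(D.shape);d=wpt(c,np.stack([u,v],-1).reshape(-1,2)).reshape(*D.shape,3)*D[...,None]
    return d@c["world_from_camera"][:3,:3].T+c["world_from_camera"][:3,3]
E
cat >meas.py <<'E'
from h import *
import pickle,sys
def tray_dock(k,reg=None):
    p=cv2.imread(f"pics/wrist{k}.png");D=np.load(f"pics/wrist{k}d.npy");o,c=pickle.load(open(f"w{k}.pkl","rb"))
    W=wcloud(c,D);hsv=cv2.cvtColor(p,cv2.COLOR_BGR2HSV);ok=D>0
    b=(cv2.inRange(hsv,(100,120,40),(125,255,255))>0)&ok
    m=b&(W[...,2]>.024)&(W[...,2]<.036)&(W[...,1]>.06)&(W[...,1]<.31)
    w=W[m]
    for s in(w[(w[:,0]>.5)&(w[:,0]<.58)],w[(w[:,0]>.58)&(w[:,0]<.66)]):
        if len(s)<20: continue
        f=np.polyfit(s[:,1],s[:,0],1);print("rail",len(s),f.round(4),np.polyval(f,[.1,.2,.3]).round(4),s[:,1].min(),s[:,1].max(),s[:,2].mean())
    om=(cv2.inRange(hsv,(5,150,100),(20,255,255))>0)&ok
    n,l,st,ce=cv2.connectedComponentsWithStats(om.astype(np.uint8))
    for i in range(1,n):
        if st[i,4]<80: continue
        t=W[l==i];
        if not .49<np.median(t[:,0])<.65: continue
        tt=t[t[:,2]>t[:,2].max()-.006]
        r=cv2.minAreaRect(tt[:,:2].astype(np.float32));print("plate",st[i],"z",t[:,2].max(),"top rect",r,len(tt))
        print("axis",np.degrees(np.arctan2(*np.linalg.svd(tt[:,:2]-tt[:,:2].mean(0))[2][0][::-1])), tt.mean(0))
    return p,D,c,W
E
python3 - <<'E'
from meas import *
p,D,c,W=tray_dock(1)
m=(D>0)&(W[...,2]>.009)&(W[...,2]<.019)&(W[...,0]>.49)&(W[...,0]<.62)&(W[...,1]>-.18)&(W[...,1]<-.03)
n,l,st,ce=cv2.connectedComponentsWithStats(m.astype(np.uint8));i=1+st[1:,4].argmax();t=W[l==i];print("base",st[i],cv2.minAreaRect(t[:,:2].astype(np.float32)),t[:,2].mean())
for r in (.07,.03): pass
m=(D>0)&(W[...,2]>.035)&(W[...,2]<.075)&(W[...,0]>.49)&(W[...,0]<.62)&(W[...,1]>-.1)&(W[...,1]<-.02)
t=W[m];print("front stuff",t.min(0),t.max(0))
q=cv2.resize(p[130:310,230:640],None,fx=1.9,fy=1.9,interpolation=cv2.INTER_CUBIC);cv2.imwrite("pics/w1c.png",q)
E
```

```text
rail 891 [0.1277 0.5113] [0.524  0.5368 0.5496] 0.06025384805475574 0.30997411535860914 0.030193148927941893
rail 803 [0.1261 0.6008] [0.6134 0.626  0.6386] 0.06171672701843976 0.29927548143505034 0.03019759618264173
plate [251 189  14  49 483] z 0.04452491065307673 top rect ((0.5561750531196594, -0.1455439180135727), (0.04490936920046806, 0.009404084645211697), 7.0617570877075195) 474
axis 6.792139351901653 [ 0.55550326 -0.14525509  0.04226713]
base [ 254  162  105   82 5689] ((0.5504269003868103, -0.10117296874523163), (0.07692381739616394, 0.09977651387453079), 7.209061145782471) 0.014574711553546272
front stuff [ 0.51608656 -0.08336623  0.03501593] [ 0.57647328 -0.04837685  0.06225445]
```

View pics/w1c.png

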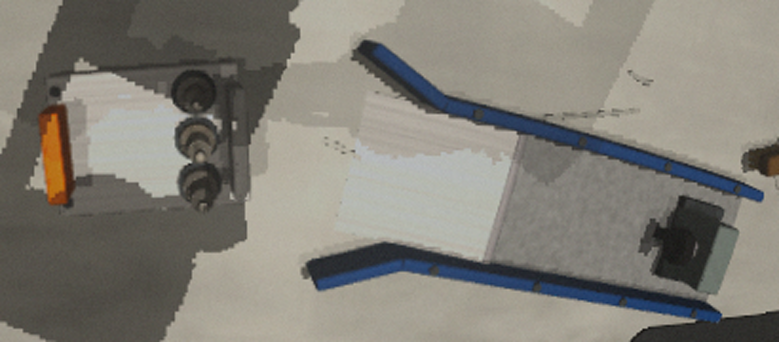

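```bash
cat >>h.py <<'E'
YAW=np.radians(82.76);U=np.array([np.cos(YAW),np.sin(YAW)]);V=np.array([-U[1],U[0]]);LIP=np.array([.5693,.1061])
def dock(P):
    P=np.atleast_2d(P);r=P[:,:2]-LIP;return np.c_[r@U,r@V,P[:,2:]]
E
python3 - <<'E'
from meas import *
o,c=pickle.load(open("w1.pkl","rb"));D=np.load("pics/wrist1d.npy");W=wcloud(c,D)
print("lip edge",dock(wplane(c,[(503.7,201),(487.9,266.8)],.012)).round(4))
print("buffer",dock(wplane(c,[(569.5,256)],.04)).round(4))
d=dock(W.reshape(-1,3)).reshape(W.shape)
m=(D>0)&(abs(d[...,1])<.012)&(d[...,0]>-.1)&(d[...,0]<.21)
x=d[m]
for a in np.arange(-.1,.21,.005):
    s=x[(x[:,0]>=a)&(x[:,0]<a+.005)]
    if len(s):print(round(a*1000),len(s),(s[:,2].min()*1000).round(1),(np.median(s[:,2])*1000).round(1),(s[:,2].max()*1000).round(1))
# tray in dock frame
print(dock(np.array([[.5504,-.1012,0]])),dock(np.array([[*o["eef_pos"]]])))
M=c["world_from_camera"]
E
```

```text
lip edge [[-0.0013  0.0366  0.012 ]
 [ 0.0032 -0.0393  0.012 ]]
buffer [[ 0.0916 -0.0013  0.04  ]]
-100 101 -1.5 0.6 3.0
-95 99 -1.2 0.9 2.4
-90 108 -0.4 1.5 3.4
-85 103 0.6 2.4 4.3
-80 102 1.4 3.2 4.8
-75 107 1.6 3.6 5.8
-70 97 2.5 4.5 5.8
-65 94 3.4 5.1 7.2
-60 102 3.6 5.8 8.0
-55 102 4.7 6.6 8.7
-50 100 5.3 7.5 9.3
-45 98 4.6 8.1 10.7
-40 96 6.8 8.8 10.7
-35 100 8.0 9.8 12.2
-30 93 8.2 10.4 12.2
-25 94 9.4 11.2 13.2
-20 91 10.3 11.8 13.3
-15 93 10.7 12.5 14.7
-10 89 11.2 13.6 15.5
-5 94 11.8 14.1 16.1
0 36 10.2 13.9 15.8
5 79 7.4 9.4 12.0
10 74 7.9 9.5 11.4
15 78 8.3 9.5 11.2
20 73 7.6 9.5 11.4
25 75 8.2 9.5 10.9
30 72 7.1 9.4 11.3
35 76 7.8 9.3 10.8
40 72 7.2 9.5 11.1
45 69 7.4 9.1 11.4
50 72 7.8 9.6 11.3
55 64 8.1 9.3 10.8
60 70 8.1 9.5 10.9
65 60 7.8 9.5 10.7
70 65 7.2 9.2 11.3
75 61 7.4 9.3 10.7
80 62 7.6 9.3 11.1
85 61 8.2 9.2 10.8
90 60 7.8 9.7 11.3
95 56 8.2 9.4 11.3
100 57 7.3 9.2 11.0
105 57 7.5 9.3 11.0
110 54 8.0 9.5 11.1
115 240 7.1 35.8 49.1
120 121 7.5 40.9 50.5
125 83 7.2 10.0 50.1
130 53 8.4 9.7 44.7
135 285 8.0 46.2 56.5
140 55 53.1 55.4 57.1
145 52 53.7 55.5 56.9
150 50 54.4 55.6 56.7
155 24 53.6 55.1 56.2
[[-0.20802908 -0.00737584  0.        ]] [[-0.19578553 -0.01110748  0.21551668]]
```

```bash
python3 -m jog '[[[3,-30,40],[0,0,-0.069],0.5],[[3,-56,80],[0,0,-0.069],0.5],[[3,-56,110],[0,0,-0.069],0.5],[[3,-56,130],[0,0,-0.069],0.5],[[3,-56,150],[0,0,-0.069],0.5],[[3,-56,150],[0,0,-0.069],0.5],[[3,-56,150],[0,0,-0.069],0.5]]'
python3 - <<'E'
from h import *
import pickle
o=get_obs();c=get_calibration("wrist");p,d=camera("wrist");cv2.imwrite("pics/wrist2.png",p[:,:,::-1]);np.save("pics/wrist2d.npy",d);pickle.dump((o,c),open("w2.pkl","wb"));print(o["eef_pos"],o["eef_rot"])
E
```

```text
time_s: 2.45
eef_pos: [0.5544, -0.1433, 0.0653]
eef_rot: [-0.002, -0.063, 0.998, 0.001]
wrist_force: [0.3, -0.6, 0.6]
opening: 0.5
[ 0.55444538 -0.14328256  0.06531419] [-2.01906411e-03 -6.26674693e-02  9.98032249e-01  5.84096489e-04]
```

View pics/wrist2.png

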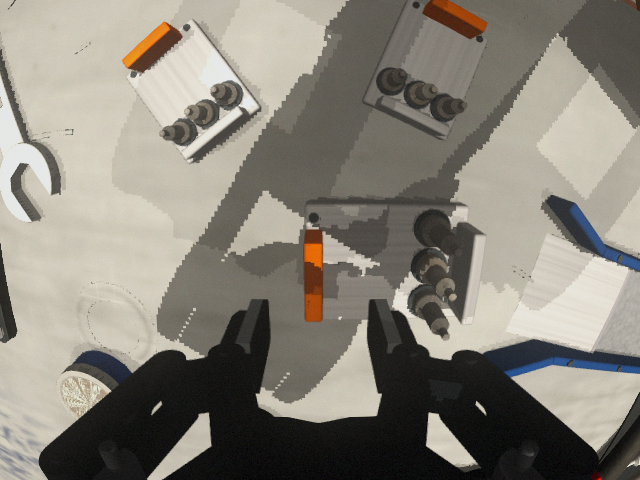

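```bash
python3 -m jog '[[[-1,-2,15],[0,0,0],0.5],[[-1,-2,28],[0,0,0],0.5],[[-1,-2,33],[0,0,0],0.5],[[-1,-2,33],[0,0,0],0.5],[[-1,-2,33],[0,0,0],0.3],[[-1,-2,33],[0,0,0],0],[[-1,-2,33],[0,0,0],0],[[-1,-2,33],[0,0,0],0],[[-1,-2,33],[0,0,0],0],[[-1,-2,33],[0,0,0],0],[[-1,-2,33],[0,0,0],0]]'
python3 - <<'E'
from h import *
o=get_obs();print(o["eef_pos"],o["eef_rot"],o["wrist_force"],o["opening"],o["dq"].round(3));print(dock(o["eef_pos"]))
E
```

```text
time_s: 3.42
eef_pos: [0.557, -0.146, 0.034]
eef_rot: [-0.001, -0.063, 0.998, -0.0]
wrist_force: [0.0, -0.2, -0.1]
opening: 0.001
[ 0.55700846 -0.14598455  0.03395696] [-5.63808999e-04 -6.26120283e-02  9.98037744e-01 -2.77925144e-04] [ 0.0331798 -0.2199093 -0.115446 ] 0.0008811725086643475 [-0.     0.002  0.    -0.001 -0.    -0.001]
[[-0.25162373 -0.01957562  0.03395696]]
```

```bash
python3 - <<'E'
from h import *
import pickle
o=get_obs();c=get_calibration("wrist");p,d=camera("wrist");cv2.imwrite("pics/wrist3.png",p[:,:,::-1]);np.save("pics/wrist3d.npy",d);pickle.dump((o,c),open("w3.pkl","wb"))
p,d=camera("side");cv2.imwrite("pics/side3.png",cv2.resize(p[170:290,190:350,::-1],None,fx=4.5,fy=4.5,interpolation=cv2.INTER_CUBIC))
E
```

```text
(no output)
```

View pics/wrist3.png

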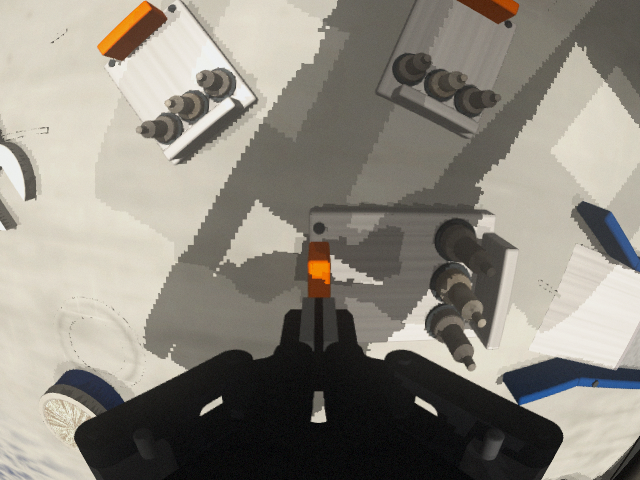

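View pics/side3.png

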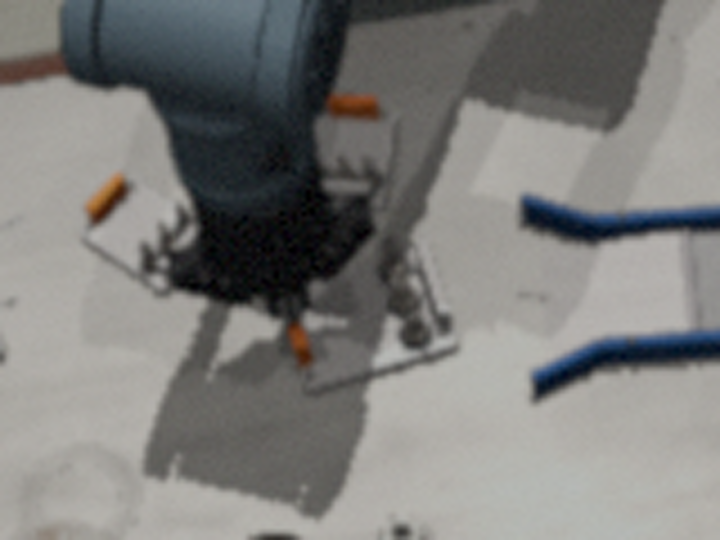

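```bash
python3 - <<'E'
from meas import *
p,D,c,W=tray_dock(3)
o,_=pickle.load(open("w3.pkl","rb"));print(o["eef_pos"])
for v in range(240,330,6): print(v,[(u,*(W[v,u]*1000).round(0).astype(int),int(p[v,u,2])) for u in (300,306,312,319,325,331,336)])
cv2.imwrite("pics/w3c.png",cv2.resize(p[220:370,240:400],None,fx=4,fy=4,interpolation=cv2.INTER_NEAREST))
E
```

```text
rail 350 [0.1411 0.599 ] [0.6131 0.6272 0.6413] 0.06068687486422908 0.12699348195751664 0.030147321402605017
plate [307 242  24  55 923] z 0.04437006046573633 top rect ((0.5417903065681458, -0.14732708036899567), (0.0184544175863266, 0.009641779586672783), 6.533753871917725) 812
axis 7.784821757003984 [ 0.54065582 -0.14753964  0.04208678]
[ 0.55700846 -0.14598455  0.03395696]
240 [(300, np.int64(538), np.int64(-158), np.int64(0), 174), (306, np.int64(538), np.int64(-155), np.int64(0), 102), (312, np.int64(533), np.int64(-152), np.int64(14), 120), (319, np.int64(533), np.int64(-148), np.int64(15), 119), (325, np.int64(533), np.int64(-145), np.int64(13), 88), (331, np.int64(532), np.int64(-142), np.int64(14), 87), (336, np.int64(532), np.int64(-140), np.int64(14), 88)]
246 [(300, np.int64(542), np.int64(-158), np.int64(0), 176), (306, np.int64(541), np.int64(-154), np.int64(1), 77), (312, np.int64(534), np.int64(-152), np.int64(23), 104), (319, np.int64(533), np.int64(-148), np.int64(22), 88), (325, np.int64(533), np.int64(-145), np.int64(23), 88), (331, np.int64(535), np.int64(-142), 
[... 4561 characters left out ...]
52), np.int64(70), 58), (312, np.int64(546), np.int64(-149), np.int64(71), 61), (319, np.int64(545), np.int64(-147), np.int64(71), 27), (325, np.int64(545), np.int64(-145), np.int64(71), 57), (331, np.int64(545), np.int64(-142), np.int64(71), 58), (336, np.int64(549), np.int64(-140), np.int64(63), 51)]
324 [(300, np.int64(547), np.int64(-154), np.int64(75), 47), (306, np.int64(546), np.int64(-152), np.int64(76), 57), (312, np.int64(545), np.int64(-149), np.int64(76), 60), (319, np.int64(545), np.int64(-147), np.int64(76), 26), (325, np.int64(545), np.int64(-145), np.int64(76), 58), (331, np.int64(545), np.int64(-142), np.int64(75), 58), (336, np.int64(545), np.int64(-141), np.int64(75), 48)]
```

View pics/w3c.png

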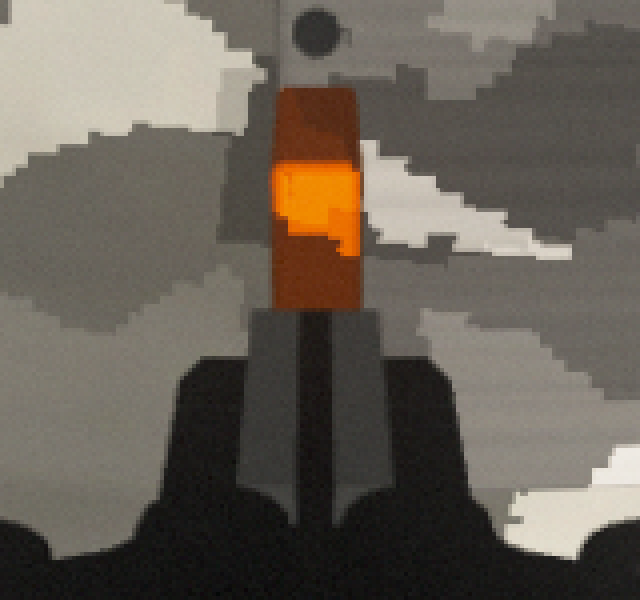

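```bash
python3 - <<'E'
from meas import *
for k in (1,2,3):
    D=np.load(f"pics/wrist{k}d.npy");o,c=pickle.load(open(f"w{k}.pkl","rb"));W=wcloud(c,D)
    q=o["eef_rot"];from scipy.spatial.transform import Rotation as R
    T=R.from_quat(q[[1,2,3,0]]).as_matrix();L=(W-o["eef_pos"])@T
    m=(D>0)&(D<.22)&(L[...,0]<.02)&(L[...,0]>-.02)&(L[...,2]<.04 if k<3 else L[...,2]<0.005)&(abs(L[...,1])<.07)
    l=L[m]*1000
    print(k,len(l),"zmax",np.percentile(l[:,2],[50,95,99.5]) if len(l) else None, "cam in tool",((c["world_from_camera"][:3,3]-o["eef_pos"])@T).round(4))
    for s in(-1,1):
        ls=l[l[:,1]*s>0];print(s,ls[ls[:,2]>np.percentile(ls[:,2],97)][:6].round(0).tolist(), np.percentile(ls[:,1],[1,99]))
E
```

```text
1 46796 zmax [-95.55334547 -46.93126276 -32.0568356 ] cam in tool [ 0.0794  0.0003 -0.1578]
-1 [[12.0, -49.0, -32.0], [11.0, -49.0, -32.0], [12.0, -48.0, -32.0], [12.0, -48.0, -32.0], [12.0, -47.0, -33.0], [11.0, -47.0, -32.0]] [-69.18683003  -0.86763818]
1 [[12.0, 45.0, -32.0], [11.0, 45.0, -32.0], [11.0, 46.0, -31.0], [11.0, 46.0, -32.0], [11.0, 47.0, -31.0], [12.0, 47.0, -32.0]] [ 1.05657687 69.33498677]
2 52648 zmax [-91.96904635 -23.15679656  37.51629112] cam in tool [ 0.0794  0.0004 -0.1578]
-1 [[20.0, -8.0, 24.0], [20.0, -3.0, 24.0], [20.0, -1.0, 23.0], [19.0, -8.0, 24.0], [20.0, -7.0, 23.0], [19.0, -7.0, 23.0]] [-63.50972875  -0.83569263]
1 [[20.0, 62.0, 40.0], [19.0, 60.0, 40.0], [20.0, 61.0, 39.0], [20.0, 62.0, 39.0], [20.0, 62.0, 38.0], [20.0, 63.0, 38.0]] [ 0.65334672 67.54091828]
3 52122 zmax [-90.81145313 -35.11438043  -4.59778906] cam in tool [ 0.0794  0.0004 -0.1578]
-1 [[20.0, -4.0, -7.0], [20.0, -3.0, -7.0], [20.0, -1.0, -7.0], [19.0, -4.0, -6.0], [19.0, -4.0, -7.0], [19.0, -3.0, -7.0]] [-57.58405685  -0.47079408]
1 [[20.0, 5.0, -6.0], [20.0, 5.0, -7.0], [20.0, 0.0, -8.0], [20.0, 1.0, -8.0], [20.0, 1.0, -8.0], [20.0, 2.0, -8.0]] [ 0.4900178  68.67651836]
```

```bash
python3 -m jog '[[[0,0,0],[0,0,0],0.5],[[0,0,0],[0,0,0],0.5],[[0,0,0],[0,0,0],0.5],[[0,0,0],[0,0,0],0.5],[[0,-1,10],[0,0,0],0.5],[[0,-1,18],[0,0,0],0.5],[[0,-1,22],[0,0,0],0.5],[[0,-1,22],[0,0,0],0.5],[[0,-1,22],[0,0,0],0.5]]'
python3 - <<'E'
from h import *
import pickle
o=get_obs();c=get_calibration("wrist");p,d=camera("wrist");cv2.imwrite("pics/wrist4.png",p[:,:,::-1]);np.save("pics/wrist4d.npy",d);pickle.dump((o,c),open("w4.pkl","wb"));print(o["eef_pos"],o["wrist_force"])
p,d=camera("side");cv2.imwrite("pics/side4.png",cv2.resize(p[170:290,190:350,::-1],None,fx=4.5,fy=4.5,interpolation=cv2.INTER_CUBIC))
E
```

```text
time_s: 4.27
eef_pos: [0.5565, -0.1467, 0.011]
eef_rot: [-0.001, -0.063, 0.998, 0.0]
wrist_force: [0.7, -0.1, 0.2]
opening: 0.496
[ 0.55646632 -0.14668084  0.01099758] [ 0.71785317 -0.08159677  0.19542641]
```

View pics/wrist4.png

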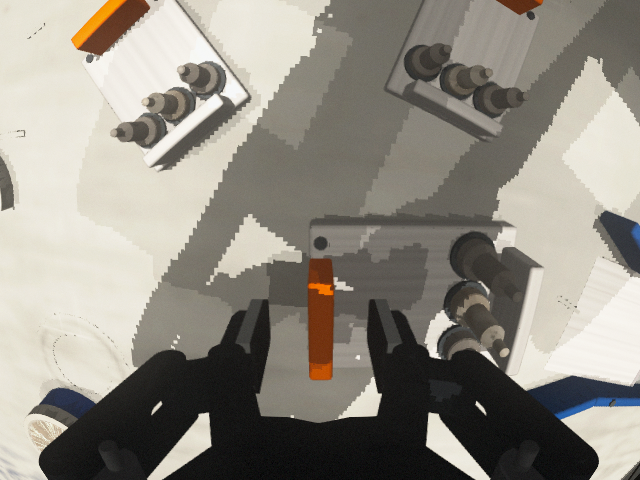

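View pics/side4.png

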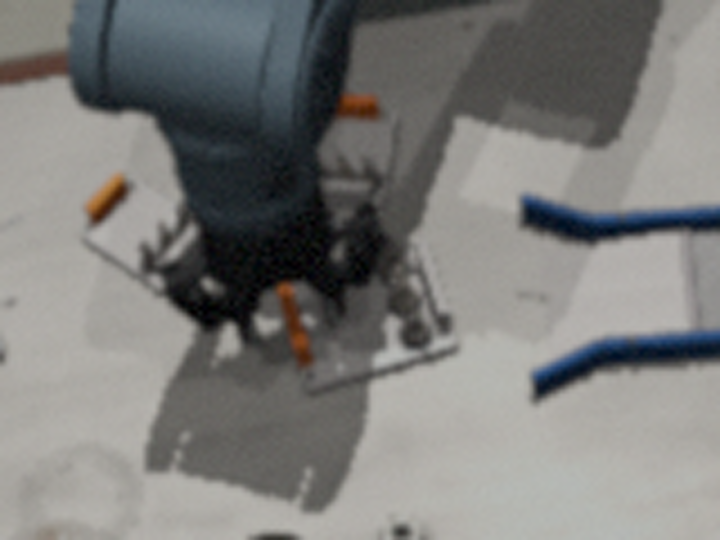

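```bash
python3 -m jog '[[[0,0,4],[0,0,0],0.4],[[0,0,8],[0,0,0],0.35],[[0,0,11],[0,0,0],0.3],[[0,0,11],[0,0,0],0.3],[[0,0,11],[0,0,0],0.2],[[0,0,11],[0,0,0],0],[[0,0,11],[0,0,0],0],[[0,0,11],[0,0,0],0],[[0,0,11],[0,0,0],0],[[0,0,11],[0,0,0],0]]'
python3 - <<'E'
from h import *
import pickle
o=get_obs();c=get_calibration("wrist");p,d=camera("wrist");cv2.imwrite("pics/wrist5.png",p[:,:,::-1]);np.save("pics/wrist5d.npy",d);pickle.dump((o,c),open("w5.pkl","wb"));print(o["eef_pos"],o["wrist_force"],o["opening"])
E
```

```text
time_s: 5.2
eef_pos: [0.5571, -0.147, 0.0009]
eef_rot: [-0.001, -0.063, 0.998, -0.0]
wrist_force: [0.1, 0.3, -0.1]
opening: 0.1
[ 0.55712636 -0.14698227  0.00091016] [ 0.0781129   0.26477652 -0.14069752] 0.09998678678640927
```

View pics/wrist5.png

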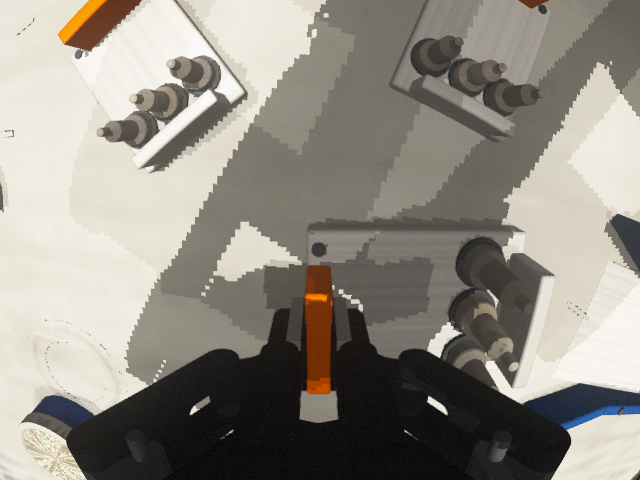

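```bash
python3 -m jog '[[[0,4,0],[0,0,0.025],0],[[0,9,0],[0,0,0.06],0],[[1,15,0],[0,0,0.1],0],[[1,21,0],[0,0,0.14],0],[[2,27,0],[0,0,0.18],0],[[2,33,0],[0,0,0.22],0],[[3,39,0],[0,0,0.25],0],[[3,45,0],[0,0,0.25],0],[[4,51,0],[0,0,0.25],0],[[4,57,0],[0,0,0.25],0],[[4,60.5,0],[0,0,0.25],0],[[4,60.5,0],[0,0,0.25],0],[[4,60.5,0],[0,0,0.25],0]]'
python3 - <<'E'
from h import *
import pickle
o=get_obs();c=get_calibration("wrist");p,d=camera("wrist");cv2.imwrite("pics/wrist6.png",p[:,:,::-1]);np.save("pics/wrist6d.npy",d);pickle.dump((o,c),open("w6.pkl","wb"));print(o["eef_pos"],o["wrist_force"],o["opening"],dock(o["eef_pos"]))
from meas import *
p,D,c,W=tray_dock(6)
d=dock(W.reshape(-1,3)).reshape(W.shape)
m=(D>0)&(d[...,2]>.009)&(d[...,2]<.019)&(abs(d[...,1])<.05)&(d[...,0]>-.26)&(d[...,0]<-.08)
t=d[m];print(len(t));print(cv2.minAreaRect((t[:,:2]*1000).astype(np.float32)))
E
```

```text
time_s: 6.33
eef_pos: [0.5454, -0.0863, 0.0009]
eef_rot: [-0.001, 0.062, 0.998, 0.0]
wrist_force: [-0.2, 3.6, 0.5]
opening: 0.103
[ 0.54543282 -0.08633321  0.00087874] [-0.15322561  3.60177471  0.51601527] 0.10289120594389414 [[-0.19390681 -0.00057467  0.00087874]]
rail 165 [0.0197 0.5178] [0.5198 0.5217 0.5237] 0.06006673912589332 0.07490029563249236 0.03014109257914514
rail 428 [0.1421 0.5987] [0.6129 0.6271 0.6414] 0.06040588092437656 0.10711547383481858 0.03015042355379465
plate [ 306  293   26  101 2333] z 0.05331653633110464 top rect ((0.5553410053253174, -0.08319903910160065), (0.0004280307039152831, 0.0), 173.57070922851562) 2
axis -6.429431183281785 [ 0.55534101 -0.08319904  0.05328289]
18129
((-139.5377655029297, -0.08959197998046875), (118.85083770751953, 99.85832214355469), 0.10199692100286484)
```

View pics/wrist6.png

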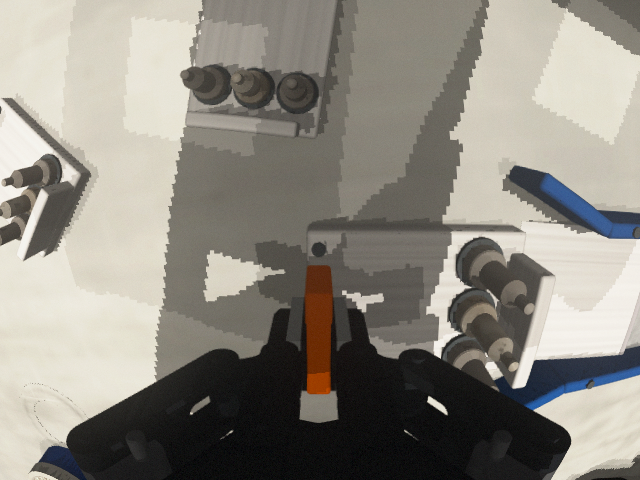

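```bash
python3 -m jog '[[[0,0,0],[0,0,0],0.4],[[0,0,0],[0,0,0],0.4],[[0,0,0],[0,0,0],0.4],[[0,0,-15],[0,0,0],0.4],[[0,0,-35],[0,0,0],0.4],[[0,-5,-55],[0,0,0],0.4],[[0.5,-20,-60],[0,0,0.12],0.2],[[0.5,-28,-60],[0,0,0.24],0.2],[[0.5,-28,-60],[0,0,0.36],0.2],[[0.5,-28,-60],[0,0,0.48],0.2],[[0.5,-28,-60],[0,0,0.6],0.2],[[0.5,-28,-60],[0,0,0.72],0.2],[[0.5,-28,-60],[0,0,0.84],0.2],[[0.5,-28,-60],[0,0,0.96],0.2],[[0.5,-28,-60],[0,0,1.08],0.2],[[0.5,-28,-60],[0,0,1.2],0.2],[[0.5,-28,-60],[0,0,1.32],0.2],[[0.5,-28,-60],[0,0,1.44],0.2],[[0.5,-28,-60],[0,0,1.571],0.2],[[0.5,-28,-60],[0,0,1.571],0.2]]'
python3 -m jog '[[[0,0,0],[0,0,0],0.2],[[0,0,0],[0,0,0],0.2]]'
cat >look.py <<'E'
from h import *
import pickle,sys
k=sys.argv[1]
o=get_obs();c=get_calibration("wrist");p,d=camera("wrist");cv2.imwrite(f"pics/wrist{k}.png",p[:,:,::-1]);np.save(f"pics/wrist{k}d.npy",d);pickle.dump((o,c),open(f"w{k}.pkl","wb"))
from scipy.spatial.transform import Rotation as R
q=o["eef_rot"];T=R.from_quat(q[[1,2,3,0]]).as_matrix()
print("tcp dock",dock(o["eef_pos"]).round(4),"yheading",np.degrees(np.arctan2(T[1,1],T[0,1])).round(2),"zaxis",T[:,2].round(3),"F dock",(o["wrist_force"][:2]@np.c_[U,V]).round(1),o["wrist_force"][2].round(1),o["opening"].round(3),"q6",o["q"][5])
W=wcloud(c,d);D3=dock(W.reshape(-1,3)).reshape(W.shape)
hsv=cv2.cvtColor(p,cv2.COLOR_RGB2HSV);om=(cv2.inRange(hsv,(5,150,60),(20,255,255))>0)&(d>0)&(abs(D3[...,1])<.05)
t=D3[om];t=t[t[:,2]>np.percentile(t[:,2],99)-.004]
if len(t)>30: print("plate top",t.mean(0).round(4),cv2.minAreaRect((t[:,:2]*1000).astype(np.float32)))
E
python3 look.py 7
```

```text
time_s: 8.05
eef_pos: [0.5416, -0.1145, 0.0609]
eef_rot: [-0.001, 0.751, 0.66, -0.0]
wrist_force: [1.2, 0.5, -0.2]
opening: 0.199
time_s: 8.22
eef_pos: [0.5416, -0.1147, 0.0609]
eef_rot: [-0.001, 0.75, 0.661, -0.0]
wrist_force: [-0.5, 0.9, -0.8]
opening: 0.203Traceback (most recent call last):
  File "look.py", line 7, in <module>
    print("tcp dock",dock(o["eef_pos"]).round(4),"yheading",np.degrees(np.arctan2(T[1,1],T[0,1])).round(2),"zaxis",T[:,2].round(3),"F dock",(o["wrist_force"][:2]@np.c_[U,V]).round(1),o["wrist_force"][2].round(1),o["opening"].round(3),"q6",o["q"][5])
                                                                                                                                                                                                                    ^^^^^^^^^^^^^^^^^^
AttributeError: 'float' object has no attribute 'round'
```

View pics/wrist7.png

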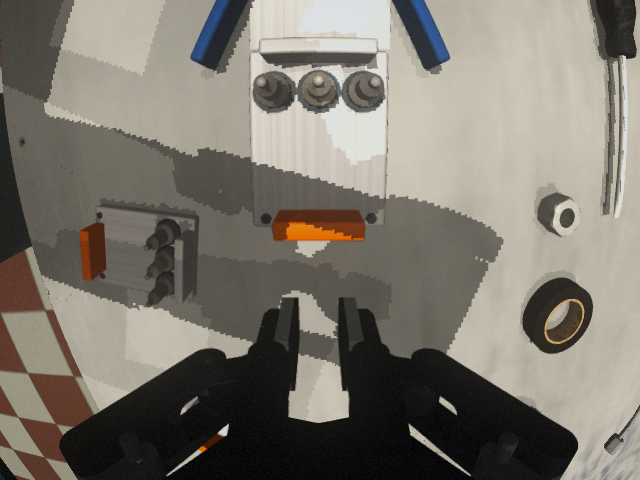

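```bash
sed -i 's/o\["opening"\].round(3)/round(o["opening"],3),round(o["time_s"],2)/' look.py; python3 look.py 8; python3 - <<'E'
from meas import *
D=np.load("pics/wrist8d.npy");o,c=pickle.load(open("w8.pkl","rb"));W=wcloud(c,D);d=dock(W.reshape(-1,3)).reshape(W.shape)
m=(D>0)&(d[...,2]>.01)&(d[...,2]<.018)&(abs(d[...,1])<.05)&(d[...,0]>-.26)&(d[...,0]<-.11)
t=d[m];n,l,st,ce=cv2.connectedComponentsWithStats(m.astype(np.uint8));i=1+st[1:,4].argmax()
print("base",st[i],cv2.minAreaRect((d[l==i][:,:2]*1000).astype(np.float32)))
b=cv2.inRange(cv2.cvtColor(cv2.imread("pics/wrist8.png"),cv2.COLOR_BGR2HSV),(100,120,40),(125,255,255))>0
for s in(-1,1):
    q=d[b&(D>0)&(d[...,2]>.026)&(d[...,2]<.034)&(d[...,1]*s>.03)&(d[...,1]*s<.07)&(d[...,0]>-.12)];print(s,q[:,:2].min(0),q[:,:2].max(0))
E
```

```text
tcp dock [[-0.2225 -0.0004  0.0609]] yheading -7.26 zaxis [-0.001  0.001 -1.   ] F dock [ 0.  -0.5] -0.2 0.2 8.27 q6 -0.2962998993983684
plate top [-0.1932  0.0004  0.0426] ((-201.9597930908203, 14.043411254882812), (30.896886825561523, 74.4051742553711), 31.8212833404541)
base [  249    68   139   158 16923] ((-154.07640075683594, 0.3817329406738281), (88.13996124267578, 76.72346496582031), 0.003628043457865715)
-1 [-0.1054812  -0.06701857] [-0.07206329 -0.0469164 ]
1 [-0.10566246  0.04618879] [-0.07197245  0.06596979]
```

```bash
python3 -m jog '[[[0,0,20],[0,0,0],0.2],[[0,0,40],[0,0,0],0.2],[[0,0,55],[0,0,0],0.2],[[0,0,60],[0,0,0],0.2],[[0,0,60],[0,0,0],0.2],[[4,0,60],[0,0,0],0.2],[[8,0,60],[0,0,0],0.2],[[11,0,60],[0,0,0],0.2],[[14,0,60],[0,0,0],0.2],[[17,0,60],[0,0,0],0.2],[[20,0,60],[0,0,0],0.2]]'
python3 look.py 9
```

```text
time_s: 9.23
eef_pos: [0.5451, -0.0957, 0.0021]
eef_rot: [0.001, 0.75, 0.661, -0.0]
wrist_force: [-1.7, -5.9, 2.1]
opening: 0.202
tcp dock [[-0.2033 -0.0014  0.0021]] yheading -7.25 zaxis [ 0.001 -0.002 -1.   ] F dock [-6.   0.9] 2.1 0.202 9.23 q6 -0.2597895363463125
plate top [-0.1862  0.      0.0421] ((-186.81504821777344, 0.08489608764648438), (11.093713760375977, 45.93096160888672), 0.5232078433036804)
```

View pics/wrist9.png

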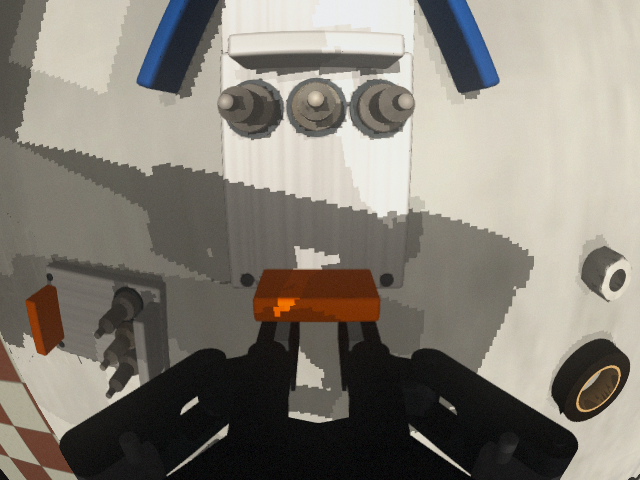

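```bash
python3 -m jog '[[[4,-0.5,0],[0,0,0],0.2],[[8,-1,0],[0,0,0],0.2],[[12,-1,0],[0,0,0],0.2],[[16,-1,0],[0,0,0],0.2],[[20,-1,0],[0,0,0],0.2],[[24,-1,0],[0,0,0],0.2],[[28,-1,0],[0,0,0],0.2],[[32,-1,0],[0,0,0],0.2],[[36,-1,0],[0,0,0],0.2],[[40,-1,0],[0,0,0],0.2]]'
python3 look.py 10
```

```text
time_s: 10.12
eef_pos: [0.5491, -0.0552, 0.002]
eef_rot: [0.001, 0.75, 0.661, -0.0]
wrist_force: [-0.7, -4.2, -0.7]
opening: 0.201
tcp dock [[-0.1626 -0.0003  0.002 ]] yheading -7.24 zaxis [ 0.    -0.002 -1.   ] F dock [-4.2  0.2] -0.7 0.201 10.12 q6 -0.18691561994922037
plate top [-0.1453  0.0011  0.0423] ((-146.01614379882812, 1.1916580200195312), (45.650962829589844, 10.869935035705566), 89.50798797607422)
```

View pics/wrist10.png

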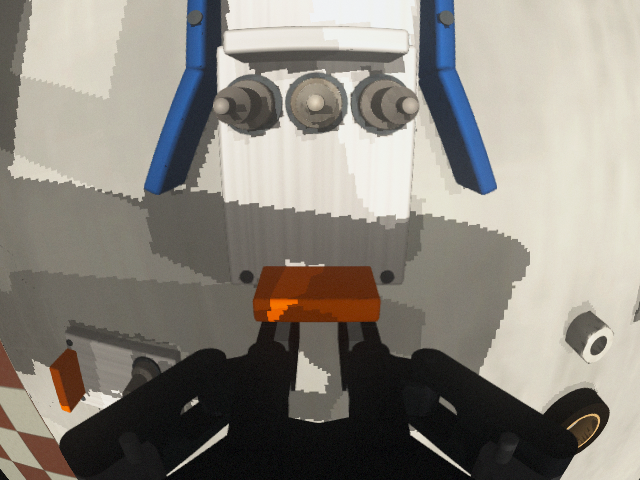

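```bash
python3 -m jog '[[[4,0.5,0],[0,0,0],0.2],[[8,0.5,0],[0,0,0],0.2],[[12,0.5,0],[0,0,0],0.2],[[16,0.5,0],[0,0,0],0.2],[[20,0.5,0],[0,0,0],0.2],[[24,0.5,0],[0,0,0],0.2],[[28,0.5,0],[0,0,0],0.2],[[32,0.5,0],[0,0,0],0.2],[[36,0.5,0],[0,0,0],0.2],[[40,0.5,0],[0,0,0],0.2],[[44,0.5,0],[0,0,0],0.2],[[48,0.5,0],[0,0,0],0.2],[[52,0.5,0],[0,0,0],0.2]]'
python3 look.py 11
```

```text
time_s: 11.25
eef_pos: [0.5562, -0.0026, 0.0019]
eef_rot: [0.001, 0.75, 0.661, -0.0]
wrist_force: [-1.2, -7.2, 3.9]
opening: 0.198
tcp dock [[-0.1095 -0.0007  0.0019]] yheading -7.22 zaxis [ 0.    -0.001 -1.   ] F dock [-7.3  0.3] 3.9 0.198 11.25 q6 -0.09041923878395902
plate top [-0.0923  0.0009  0.0428] ((-93.12105560302734, 0.7882328033447266), (45.77349090576172, 11.609916687011719), 89.62171173095703)
```

View pics/wrist11.png

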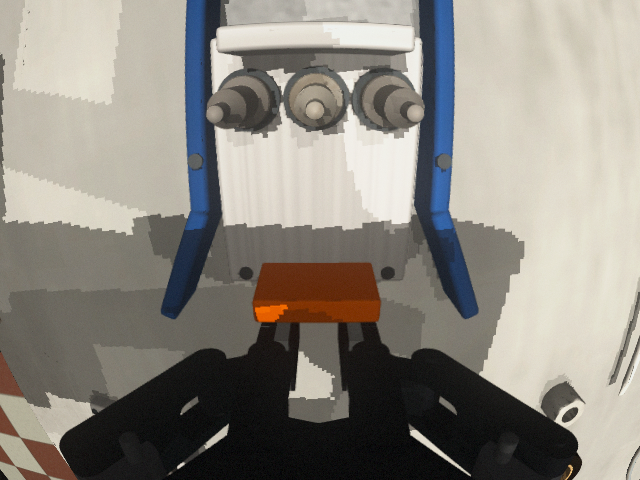

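```bash
python3 -m jog '[[[4,0,-0.3],[0,0,0],0.2],[[8,0,-0.8],[0,0,0],0.2],[[12,0,-1.4],[0,0,0],0.2],[[16,0,-2],[0,0,0],0.2],[[20,0,-2.7],[0,0,0],0.2],[[24,0,-3.3],[0,0,0],0.2],[[28,0,-3.9],[0,0,0],0.2],[[32,0,-4.5],[0,0,0],0.2]]'
python3 look.py 12
```

```text
time_s: 11.97
eef_pos: [0.561, 0.0292, 0.0073]
eef_rot: [0.001, 0.75, 0.661, -0.0]
wrist_force: [-0.4, -8.7, 3.5]
opening: 0.197
tcp dock [[-0.0774 -0.0015  0.0073]] yheading -7.19 zaxis [ 0.002 -0.002 -1.   ] F dock [-8.6 -0.7] 3.5 0.197 11.97 q6 -0.03091714767711405
plate top [-0.0602  0.0001  0.048 ] ((-60.8277587890625, 0.08758735656738281), (11.787603378295898, 45.756134033203125), 0.30680468678474426)
```

View pics/wrist12.png

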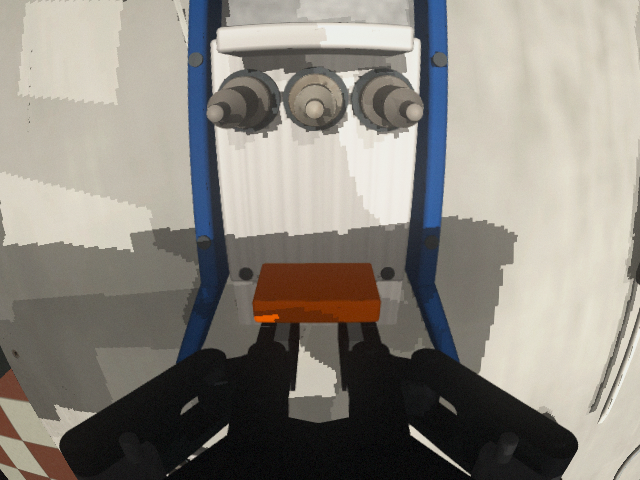

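```bash
python3 -m jog '[[[3,0,-0.5],[0,0,0],0.2],[[6,0,-1],[0,0,0],0.2],[[9,0,-1.5],[0,0,0],0.2],[[12,0,-2.2],[0,0,0],0.2],[[14,0,-2.8],[0,0,0],0.2]]'
python3 look.py 13
python3 -m jog '[[[2,0,-0.5],[0,0,0],0.2],[[4,0,-1.2],[0,0,0],0.2],[[6,0,-2],[0,0,0],0.2]]'
python3 look.py 14
```

```text
time_s: 12.43
eef_pos: [0.5643, 0.0426, 0.0117]
eef_rot: [0.003, 0.75, 0.662, 0.0]
wrist_force: [-2.4, -10.3, 7.9]
opening: 0.197
tcp dock [[-0.0636 -0.003   0.0117]] yheading -7.17 zaxis [ 0.004 -0.004 -1.   ] F dock [-10.5   1.1] 7.9 0.197 12.43 q6 -0.00453692358908349
plate top [-0.0465 -0.0012  0.0523] ((-47.479923248291016, -1.2964954376220703), (11.72097396850586, 45.963687896728516), 0.6955583095550537)
time_s: 12.73
eef_pos: [0.5647, 0.0499, 0.0135]
eef_rot: [0.002, 0.75, 0.662, 0.0]
wrist_force: [-0.3, -2.7, -2.1]
opening: 0.204
tcp dock [[-0.0564 -0.0025  0.0135]] yheading -7.17 zaxis [ 0.004 -0.003 -1.   ] F dock [-2.8 -0.1] -2.1 0.204 12.73 q6 0.006961339839753076
plate top [-0.0368 -0.0008  0.0598] ((-37.426124572753906, -0.5812511444091797), (10.707694053649902, 45.598060607910156), 0.07941152900457382)
```

View pics/wrist14.png

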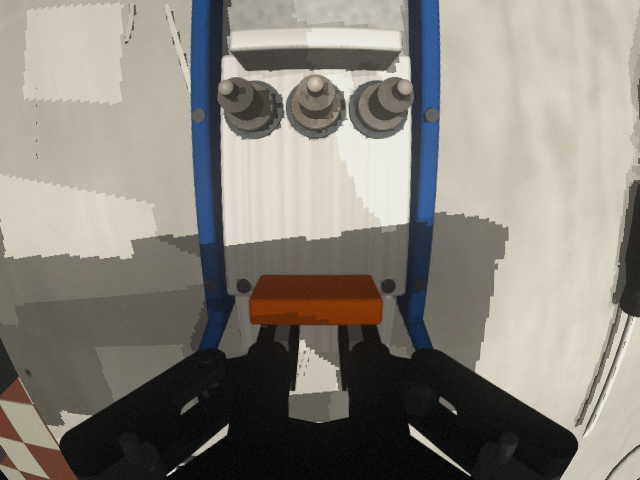

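```bash
python3 -m jog '[[[4,-0.5,-0.5],[0,0,0],0.2],[[8,-1,-0.5],[0,0,0],0.2],[[12,-1,-0.5],[0,0,0],0.2],[[16,-1,-0.5],[0,0,0],0.2],[[20,-1,-0.5],[0,0,0],0.2],[[24,-1,-0.5],[0,0,0],0.2],[[28,-1,-0.3],[0,0,0],0.2],[[32,-1,0],[0,0,0],0.2],[[35,-1,0],[0,0,0],0.2]]'
python3 look.py 15
```

```text
time_s: 13.53
eef_pos: [0.5681, 0.0856, 0.0134]
eef_rot: [0.002, 0.75, 0.662, 0.0]
wrist_force: [-1.0, -3.3, -2.1]
opening: 0.198
tcp dock [[-0.0205 -0.0014  0.0134]] yheading -7.15 zaxis [ 0.004 -0.003 -1.   ] F dock [-3.4  0.6] -2.1 0.198 13.53 q6 0.07079662034797206
plate top [-0.0022  0.0003  0.0563] ((-2.8157713413238525, 0.33782005310058594), (45.7661247253418, 10.844003677368164), 89.80573272705078)
```

View pics/wrist15.png

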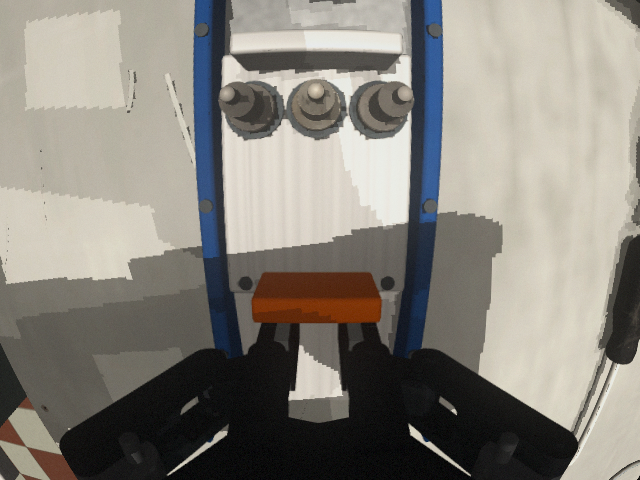

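```bash
python3 -m jog '[[[3,0,0],[0,0,0],0.2],[[6,0,0],[0,0,0],0.2],[[8,0,0],[0,0,0],0.2],[[10,0,0],[0,0,0],0.2],[[12,0,0],[0,0,0],0.2],[[14,0,0],[0,0,0],0.2],[[14,0,0],[0,0,0],0.2]]'
python3 look.py 16
```

```text
time_s: 14.17
eef_pos: [0.57, 0.1003, 0.0135]
eef_rot: [0.002, 0.75, 0.662, 0.001]
wrist_force: [-0.7, -1.2, -0.3]
opening: 0.199
tcp dock [[-0.0056 -0.0014  0.0135]] yheading -7.14 zaxis [ 0.004 -0.002 -1.   ] F dock [-1.3  0.5] -0.3 0.199 14.17 q6 0.09609187242780033
plate top [0.0115 0.0004 0.0511] ((10.740299224853516, 0.30261993408203125), (10.97628116607666, 45.88964080810547), 0.3586576581001282)
```

View pics/wrist16.png

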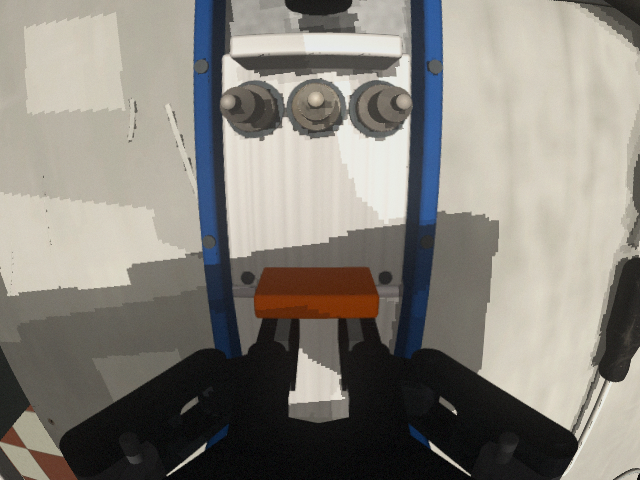

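```bash
python3 - <<'E'
from meas import *
D=np.load("pics/wrist16d.npy");o,c=pickle.load(open("w16.pkl","rb"));W=wcloud(c,D);d=dock(W.reshape(-1,3)).reshape(W.shape)
m=(D>0)&(d[...,2]>.02)&(abs(d[...,1])<.011)&(d[...,0]>.085)
t=d[m]*1000;print(len(t));t=t[t[:,0].argsort()]
for a in range(90,150,3):
    s=t[(t[:,0]>=a)&(t[:,0]<a+3)]
    if len(s):print(a,len(s),s[:,2].min().round(1),s[:,2].max().round(1))
E
python3 -m jog '[[[1.5,0,0],[0,0,0],0.2],[[3,0,0],[0,0,0],0.2],[[4,0,0],[0,0,0],0.2]]'; python3 -m jog '[[[1,0,0],[0,0,0],0.2],[[2,0,0],[0,0,0],0.2]]'; python3 look.py 17
```

```text
4676
90 339 21.5 34.8
93 417 21.5 25.3
96 1372 21.5 52.7
99 613 49.1 53.5
102 588 49.5 53.3
105 85 48.4 51.8
117 810 26.8 47.2
120 4 40.1 42.0
time_s: 14.47
eef_pos: [0.5705, 0.1043, 0.0136]
eef_rot: [0.002, 0.75, 0.662, 0.001]
wrist_force: [-0.6, -3.8, -1.3]
opening: 0.199
time_s: 14.63
eef_pos: [0.5708, 0.1062, 0.0136]
eef_rot: [0.002, 0.75, 0.662, 0.001]
wrist_force: [0.0, -3.3, -1.0]
opening: 0.2
tcp dock [[ 0.0003 -0.0015  0.0136]] yheading -7.14 zaxis [ 0.004 -0.002 -1.   ] F dock [-3.3 -0.4] -1.0 0.2 14.63 q6 0.10688822148648852
plate top [0.0174 0.0003 0.0511] ((16.7897891998291, 0.3131752014160156), (45.86496353149414, 11.003351211547852), 89.82771301269531)
```

```bash
python3 - <<'E'
from meas import *
D=np.load("pics/wrist17d.npy");o,c=pickle.load(open("w17.pkl","rb"));W=wcloud(c,D);d=dock(W.reshape(-1,3)).reshape(W.shape)
m=(D>0)&(d[...,2]>.027)&(d[...,2]<.047)&(abs(d[...,1])<.009)&(d[...,0]>.108)&(d[...,0]<.13)
print(np.percentile(d[m][:,0]*1000,[5,25,50,75,95]),m.sum())
m=(D>0)&(d[...,2]>.049)&(d[...,2]<.055)&(abs(d[...,1])<.025)&(d[...,0]>.09)&(d[...,0]<.12)
print(np.percentile(d[m][:,0]*1000,[1,5,50,95,99]))
E
for r in 1 2; do :; done
python3 -m jog '[[[1,0,0],[0,0,0],0.2],[[2,0,0],[0,0,0],0.2],[[3,0,0],[0,0,0],0.2]]'; python3 -m jog '[[[1,0,0],[0,0,0],0.2]]';python3 -m jog '[[[1,0,0],[0,0,0],0.2]]'; python3 look.py 18
```

```text
[118.40305115 118.64217094 118.84907346 119.24996961 123.33136255] 920
[103.27856683 103.60297304 107.03164393 110.75848987 111.37710204]
time_s: 14.93
eef_pos: [0.5712, 0.1095, 0.0136]
eef_rot: [0.002, 0.75, 0.662, 0.001]
wrist_force: [0.3, -3.4, -1.8]
opening: 0.201
time_s: 15.02
eef_pos: [0.5713, 0.1106, 0.0136]
eef_rot: [0.002, 0.75, 0.662, 0.001]
wrist_force: [-0.5, -3.5, -1.8]
opening: 0.201
time_s: 15.1
eef_pos: [0.5715, 0.1116, 0.0136]
eef_rot: [0.002, 0.75, 0.662, 0.001]
wrist_force: [-0.0, -3.3, -1.8]
opening: 0.197
tcp dock [[ 0.0057 -0.0015  0.0136]] yheading -7.15 zaxis [ 0.004 -0.002 -1.   ] F dock [-3.3 -0.4] -1.8 0.197 15.1 q6 0.11630146736407326
plate top [0.0229 0.0003 0.0511] ((22.171661376953125, 0.3275127410888672), (45.7071418762207, 11.004847526550293), 89.93458557128906)
```

```bash
for i in 1; do python3 -m jog '[[[0.7,0,0],[0,0,0],0.2]]'; python3 -m jog '[[[0.7,0,0],[0,0,0],0.2]]'; python3 -m jog '[[[0.7,0,0],[0,0,0],0.2]]'; done | grep -E "force|pos"; python3 -c "
from h import *
o=get_obs();print(dock(o['eef_pos']),o['wrist_force'][:2]@U)"
```

```text
eef_pos: [0.5716, 0.1126, 0.0136]
wrist_force: [-0.1, -2.5, -1.1]
eef_pos: [0.5717, 0.1133, 0.0136]
wrist_force: [-0.4, -3.4, -2.0]
eef_pos: [0.5717, 0.1139, 0.0136]
wrist_force: [-0.6, -5.6, -0.3]
[[ 0.00805601 -0.00142973  0.01357074]] -5.625171076962578
```

```bash
{ python3 -m jog '[[[0.8,0,0],[0,0,0],0.2]]'; python3 -m jog '[[[0.8,0,0],[0,0,0],0.2]]';  python3 -m jog '[[[0.5,0,0],[0,0,0],0.2],[[0.5,0,0],[0,0,0],0.2]]'; }| grep -E "force|pos"; python3 look.py 19
```

```text
eef_pos: [0.5718, 0.1143, 0.0136]
wrist_force: [-0.3, -6.8, -1.2]
eef_pos: [0.5719, 0.1146, 0.0136]
wrist_force: [-0.5, -6.4, -1.1]
eef_pos: [0.5719, 0.1145, 0.0136]
wrist_force: [0.1, -5.0, -0.3]
tcp dock [[ 0.0087 -0.0015  0.0136]] yheading -7.11 zaxis [ 0.003 -0.005 -1.   ] F dock [-4.9 -0.7] -0.3 0.198 15.73 q6 0.12448113137854926
plate top [0.0259 0.0002 0.0511] ((24.961071014404297, 0.3040637969970703), (46.01966857910156, 11.633859634399414), 89.9056625366211)
```

```bash
{ python3 -m jog '[[[0.7,0,0],[0,0,0],0.2],[[1.3,0,0],[0,0,0],0.2],[[1.8,0,0],[0,0,0],0.2]]'; python3 -m jog '[[[1,0,0],[0,0,0],0.2],[[1,0,0],[0,0,0],0.2]]'; }| grep -E "force|pos"; python3 look.py 20
```

```text
eef_pos: [0.572, 0.1153, 0.0136]
wrist_force: [-1.5, -10.2, -0.0]
eef_pos: [0.572, 0.1152, 0.0137]
wrist_force: [-1.9, -7.9, 0.3]
tcp dock [[ 0.0094 -0.0015  0.0137]] yheading -7.1 zaxis [ 0.002 -0.008 -1.   ] F dock [-8.1  0.8] 0.3 0.198 16.2 q6 0.12958208266613302
plate top [0.0266 0.0002 0.0511] ((26.116287231445312, 0.24912261962890625), (45.766571044921875, 11.032814979553223), 89.83851623535156)
```

```bash
cat >sq.py <<'E'
from meas import *
D=np.load(f"pics/wrist{sys.argv[1]}d.npy");o,c=pickle.load(open(f"w{sys.argv[1]}.pkl","rb"));W=wcloud(c,D);d=dock(W.reshape(-1,3)).reshape(W.shape)
m=(D>0)&(d[...,2]>.049)&(d[...,2]<.055)&(abs(d[...,1])<.025)&(d[...,0]>.09)&(d[...,0]<.13)
print("nose top",np.percentile(d[m][:,0]*1000,[1,5,50,95,99]))
E
for k in 16 17 18 19 20; do python3 sq.py $k; done
```

```text
nose top [ 97.43644294  97.70956506 101.17747554 104.9211053  105.5404467 ]
nose top [103.28925322 103.61414389 107.15848706 111.05275558 122.18575577]
nose top [ 92.11044157 108.90235921 112.5547234  120.64465126 126.02193432]
nose top [ 91.77956223 100.14991829 115.58736775 122.16654818 127.16503931]
nose top [ 92.59913711 112.36657043 116.36227209 122.85534477 128.18309884]
```

View pics/wrist20.png

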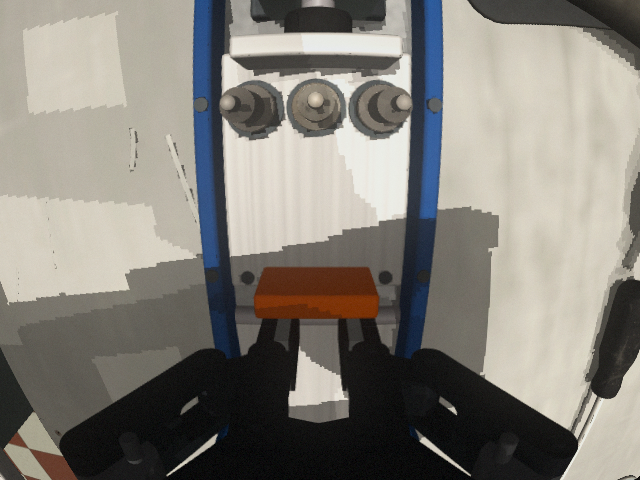

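```bash
python3 -m jog '[[[1.3,0,0],[0,0,0],0.2],[[1.7,0,0],[0,0,0],0.2],[[2.1,0,0],[0,0,0],0.2],[[2.5,0,0],[0,0,0],0.2],[[2.5,0,0],[0,0,0],0.2],[[2.5,0,0],[0,0,0],0.2]]'| grep -E "force|pos"; python3 look.py 21
```

```text
eef_pos: [0.5721, 0.116, 0.0137]
wrist_force: [-0.8, -10.9, -0.1]
tcp dock [[ 0.0102 -0.0016  0.0137]] yheading -7.09 zaxis [ 0.001 -0.01  -1.   ] F dock [-10.9  -0.6] -0.1 0.203 16.75 q6 0.13388363656223332
plate top [0.0275 0.0002 0.0511] ((26.910011291503906, 0.19169998168945312), (10.82772445678711, 45.734127044677734), 0.12731532752513885)
```

```bash
python3 -m jog '[[[2,0,0],[0,0,0],0.2],[[2.3,0,0],[0,0,0],0.2],[[2.3,0,0],[0,0,0],0.2],[[2.3,0,0],[0,0,0],0.2]]'| grep -E "force|pos"; python3 look.py 22
```

```text
eef_pos: [0.5722, 0.1164, 0.0137]
wrist_force: [-2.0, -12.4, 0.7]
tcp dock [[ 0.0105 -0.0016  0.0137]] yheading -7.09 zaxis [ 0.001 -0.013 -1.   ] F dock [-12.6   0.4] 0.7 0.201 17.13 q6 0.13788699338744476
plate top [0.0279 0.0001 0.0511] ((27.306133270263672, 0.17146682739257812), (45.8020133972168, 10.776618957519531), 89.89692687988281)
```

```bash
python3 -m jog '[[[2,0,0],[0,0,0],0.2],[[2,0,0],[0,0,0],0.2],[[2,0,0],[0,0,0],0.2],[[2,0,0],[0,0,0],0.2],[[2,0,0],[0,0,0],0.2],[[2,0,0],[0,0,0],0.2],[[2,0,0],[0,0,0],0.2],[[2,0,0],[0,0,0],0.2],[[2,0,0],[0,0,0],0.2],[[2,0,0],[0,0,0],0.2],[[2,0,0],[0,0,0],0.2],[[2,0,0],[0,0,0],0.2],[[2,0,0],[0,0,0],0.2],[[2,0,0],[0,0,0],0.2],[[2,0,0],[0,0,0],0.2]]'| grep -E "force|pos"; python3 look.py 23
python3 -m jog '[[[1.6,0,0],[0,0,0],0.2],[[1.2,0,0],[0,0,0],0.2],[[0.8,0,0],[0,0,0],0.2],[[0.4,0,0],[0,0,0],0.2],[[0,0,0],[0,0,0],0.2],[[-0.4,0,0],[0,0,0],0.2],[[-0.8,0,0],[0,0,0],0.2],[[-1.2,0,0],[0,0,0],0.2],[[-1.6,0,0],[0,0,0],0.2],[[-2,0,0],[0,0,0],0.2],[[-2.5,0,0],[0,0,0],0.2],[[-3,0,0],[0,0,0],0.2],[[-4,0,0],[0,0,0],0.2],[[-6,0,0],[0,0,0],0.2],[[-8,0,0],[0,0,0],0.2],[[-10,0,0],[0,0,0],0.2],[[-10,0,0],[0,0,0],0.2]]'; python3 look.py 24
```

```text
eef_pos: [0.5722, 0.1163, 0.0137]
wrist_force: [-3.0, -12.0, 1.1]
tcp dock [[ 0.0105 -0.0016  0.0137]] yheading -7.09 zaxis [-0.001 -0.016 -1.   ] F dock [-12.3   1.5] 1.1 0.202 18.43 q6 0.14135836129641402
plate top [0.0279 0.     0.0511] ((27.339195251464844, 0.23612594604492188), (10.685445785522461, 45.9219970703125), 0.0798620730638504)
time_s: 19.9
eef_pos: [0.571, 0.1059, 0.0139]
eef_rot: [0.006, 0.75, 0.662, -0.006]
wrist_force: [0.1, -0.1, -0.6]
opening: 0.2
tcp dock [[ 0.     -0.0017  0.0139]] yheading -7.11 zaxis [-0.001 -0.016 -1.   ] F dock [-0.1 -0.1] -0.6 0.2 19.9 q6 0.12372557171925197
plate top [0.0264 0.0001 0.0511] ((25.81183624267578, 0.20745086669921875), (45.59009552001953, 10.696194648742676), 89.95110321044922)
```

View pics/wrist24.png

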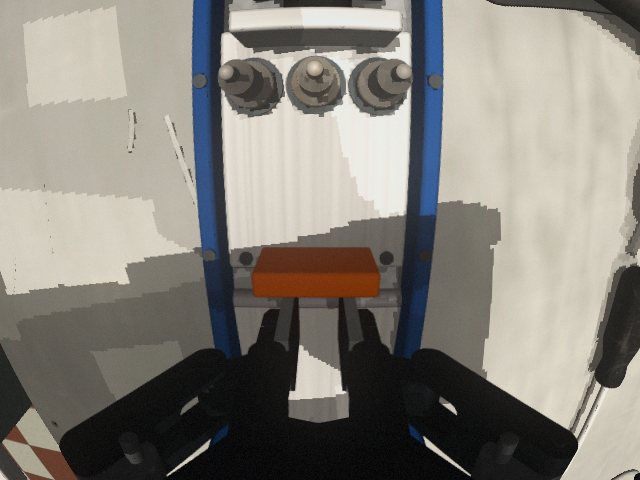

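```bash
python3 -m jog '[[[-10,0,-5],[0,0,0],0.2],[[-15,0,-25],[0,0,0],0.2],[[-20,0,-50],[0,0,0],0.2],[[-20,0,-80],[0,0,0],0.2],[[-20,0,-100],[0,0,0],0.2],[[-20,0,-110],[0,0,0],0.2],[[-20,0,-110],[0,0,0],0.2],[[-20,0,-110],[0,0,0],0.2],[[-20,0,-110],[0,0,0],0.2]]'; python3 look.py 25
python3 - <<'E'
from h import *
p,d=camera("scene");cv2.imwrite("pics/scene25.png",p[:,:,::-1])
E
```

```text
time_s: 20.7
eef_pos: [0.5674, 0.0879, 0.1225]
eef_rot: [0.005, 0.75, 0.662, -0.007]
wrist_force: [-0.5, 1.1, -0.4]
opening: 0.202
tcp dock [[-0.0183 -0.0004  0.1225]] yheading -7.12 zaxis [-0.003 -0.016 -1.   ] F dock [1.  0.7] -0.4 0.202 20.7 q6 0.0875855517671763
plate top [ 0.026  -0.      0.0513] ((25.79646873474121, 0.010286331176757812), (9.90024185180664, 44.879451751708984), 0.037295788526535034)
```

View pics/wrist25.png

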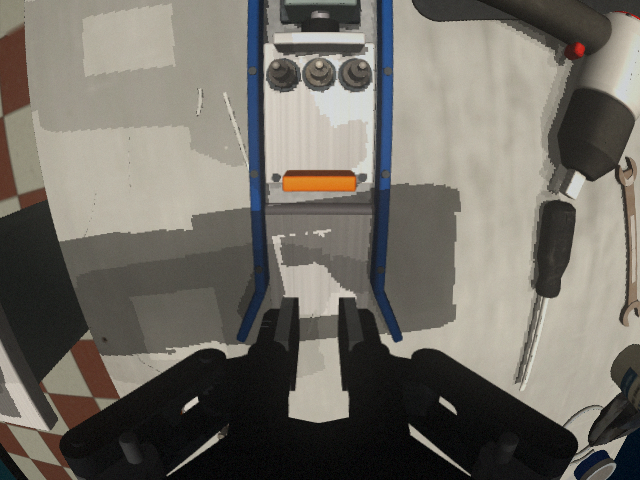

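View pics/scene25.png

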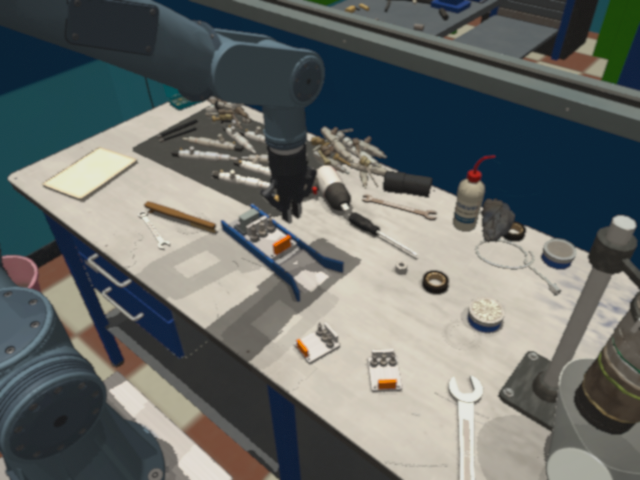

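The wrist view shows the tray behind the lip (plate at 320,182) with its nose (320,40) against the buffer. In the scene view every bystander is where it started.

```bash
python3 -c "
from bench import *
print(hand_in())"
```

```text
the job is handed in; nothing more can be done
None
```

I gripped the largest tray by its orange plate and slid it into line with the dock. I then pushed it by the plate's rear face with two fingers, rising with it up the ramp and over the lip until it dropped onto the deck.

**Buffer:** I felt first contact at about 119 mm past the lip and pressed to about 3.5 mm of squeeze. The push force was 12.3 N, including about 3.4 N of sliding friction, and I held it for about 1.2 s before backing off slowly.

**Last checks:**
- **Tray position:** the tray origin is about 71 mm past the lip, straight and flat on the deck (plate top 51 mm above the bench).
- **After letting go:** the tray sprang back about 1.5 mm. It still rests against the buffer with about 2 mm of squeeze left. The buffer itself isn't read out, so these squeeze figures come from force, arm position and camera together.
- **Force, time and surroundings:** the highest wrist force I read was about 13 N. The robot's clock stood at about 21 s, the gripper is clear of everything, and the scene picture shows the bystanders unmoved.

**What disagreed:** the fingertips are about 33 mm farther back than the stated `tip_extent` says. My first grip therefore closed on air above the plate without touching anything. I took the true fingertip position from the camera depth and used that for the rest.

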